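# Seat the rocking scale stand on its base board

### The job

At the herb counter, the dark wooden scale stand with the red arm ends has been put down askew on its base board, so that it rocks on its two long red feet. Turn it about its post until both red feet drop into the two red wells of the board (either way round) and it stands level and steady on all four feet, then let go. Leave the plain stand without red and the steel pan where they are.

Things in the scene. Friction and masses are not known exactly. Their poses are not given: they have to be found in the camera images.
- stand: Loose dark wooden stand, 0.3 kg: cross of two bars (158 x 18 mm), square post 20 x 20 mm, sides along the bars, top at z 110. Origin on the post axis, level with the long feet's bottoms; z up the post. Feet 16 mm thick, 65 mm from the axis: two long, red, on the x bar; two black, 8 mm shorter, on the y bar. Brass hook on the +y side, up to z 57. Starts tipped 5 to 17 deg to +y, 34 to 90 deg askew.
- base: Fixed pale plywood square base board, 190 x 190 x 18 mm. Origin: centre of its underside. On its x axis, centred 65 mm either side of the middle, two red-floored wells, 38 (x) x 44 (y) mm, 8 mm deep. Seated, the stand is centred on the board with its x axis along the board's x (either way round), red feet in the wells, black feet on the top, its origin 10 mm above the board's origin.
- plain: Bystander to leave alone: loose stand of the same shape, size and dark wood but with no red and four equally long black feet, level on the counter. Origin on the post axis at foot level.
- pan: Bystander to leave alone: empty round steel pan, 164 mm across, 42 mm high, loose on the counter. Origin: centre of its underside.
Mind the look-alikes: they are no part of the job. Leave any blue or green look-alike of the stand alone.

How it is judged (in metres and radians):
At the end, for the whole second after the job is handed in: The red-ended stand rests level (within 2.3 degrees) and still on its board, red feet in the red wells, black feet on the board's top (origin 7 to 12.5 mm above the board's), post within 20 mm of the board's middle, x axis within 17 degrees of the board's, either way round (angle between stand's own z axis and vertical below 0.04 rad and z of stand in the frame of base between 0.007 and 0.0125 m and horizontal distance between stand and base below 0.02 m and angle between the x axis of stand and the x axis of base, either way round below 0.3 rad and linear speed of stand below 0.02 m/s and angular speed of stand below 0.1 rad/s); the robot touches nothing.
It fails at once if the plain stand is moved by more than 30 mm (distance of plain from where it was at the start of the episode above 0.03 m).
It fails at once if the steel pan is moved by more than 30 mm (distance of pan from where it was at the start of the episode above 0.03 m).
It also fails if it takes over 35 s, if anything falls off the work surface, if the arm or the gripper's body presses on something with over 40 N, if the wrist force passes 120 N, or if a joint passes its speed limit or range.

### The arm

A 6-joint arm with a two-finger parallel gripper is mounted at the origin on the work surface. World frame = base frame: x ahead of the robot, y to its left, z up, the work surface at z = 0. Lengths are in mm, angles in rad, forces in N, time in s.
With the tool pointing down it reaches from about 275 to 1000 mm from the base axis. Payload 8.4 kg.
Tool frame: the origin (TCP) lies midway between the tips of the shut fingers; the grasp point (between the pads) lies 19 mm behind it; z points along the fingers, y is the line along which they close (so a half turn about z gives the same grasp; the last joint's range is limited). The gripper opens to 85 mm and grips with 20 to 120 N. Pads are 22 mm wide; open, the fingers measure 114 mm over their backs; the gripper's body (76 mm by 85 mm) begins 54 mm behind the grasp point. The pads swing forward as they close: fully open they stand 13 mm farther back than shut.
Start: joints at [1.267, 0.353, 1.633, -0, 1.155, -0.002], TCP at [185.773, 596.755, 231.281] pointing down, gripper open.
Joint ranges: [-2.63, 2.63], [-0.92, 2.1], [0.06, 2.66], [-1.3, 4.44], [0, 2.69], [-3.02, 3.02]. Speed limits (rad/s): [2.22, 2.22, 2.79, 3.14, 3.14, 3.14].

### API

Orientations are given as [roll, pitch, yaw] about the fixed x, y, z axes, in that order (R = Rz(yaw) Ry(pitch) Rx(roll)).
In Python, from rig import telemetry, optics, r gives the robot as it stands.
- The arm moves only by the tool play_rows, never from a script. Its arguments are lists of equal length, an entry for each row: "dp": the shift along the tool's x, y, z in units of 40 mm (1.0 is 40 mm), a list of three; "rot": the turn, a rotation vector about the tool's x, y, z in units of 6 degrees (1.0 is 6 degrees), a list of three. In form: {"dp": [[tx, ty, tz], ...], "rot": [[ax, ay, az], ...]}. A call has 1 to 5 rows; each row is the pose to reach, as a shift and turn from the pose commanded when the call began, along the tool's axes at that moment; what a row does not reach only later rows make up. A row lasts 1/12 s, in which the tool goes at most 41.7 mm and 7.16 degrees, less where a joint would pass 70% of its speed; a pose out of reach is approached as far as the arm can. A call with a gripper value outside its range is refused whole. "fingers" is the opening, from 0 (shut) to 1 (fully open), set as the call begins (left out, the last holds). The fingers move at their own pace and stop on an object; "grip_force" is the grip in N (left out, the last holds). Time passes only in rows, so rows that repeat a pose let the fingers close. It gives the time, the measured TCP pose, the force, the opening and the grip force at its end, in the units of the state.
- telemetry.sense(): the state, without advancing time (a new reading comes with each control period).
- optics.grab_frame(name): name is "scene" or "top" or "wrist"; returns a dict with "color" (480x640x3 uint8, red, green, blue), "mtx" (3x3 intrinsics, pixels), "R" (3x3) and "t" (3): a world point X has camera coordinates R X + t; the wrist camera has in their place "mount" (4x4, takes a point from camera to tool coordinates, whose origin is the TCP and whose axes are the flange's). Camera axes: x right, y down, z forward; pixel columns grow to the right and rows downward; lengths in mm; the calibration is good to about 2 mm. A picture is of the moment at which its call begins: read the wrist's pose just before it. There is no depth.
- r.sign_off(): hands the job in; it is judged then, once.
The state is a dict: "clock": time; "qpos": joint angles; "qvel": joint speeds; "joint_efforts": joint torques, N m; "eef_pos": TCP position; "tcp_rot": TCP orientation; "contact_force": force on the tool from outside, world axes, zero at the start; "wrist_torque": the same for the moment, N m; "opening": opening from 0.0 (shut) to 1.0 (fully open); "grasp_force": force on a finger pad.
Only numpy, scipy, OpenCV 4.12 (cv2) and the standard library are available. Lean on these libraries where they do the work, as an engineer would, in place of code of your own. Each camera call takes 0.05 s, during which the arm holds its last target. There are 200 camera calls.

## Working session

There is one attempt and no reset: what is moved stays moved. The work goes in short steps, Python scripts to look and compute and a tool call to move; the robot and the scene stay as the last step left them, time stands still between calls to the robot, and variables do not carry over. Pictures are saved under pics/ and viewed, at most 10 in all, crops included, and the job is handed in when it is done.

Besides the shell and the picture viewer there is one more tool, called after "Emit:" as a command line: name --argument value ..., lists and objects as JSON in quotes. play_rows: Moves the arm, as the interface text tells. Its arguments: {"type":"object","properties":{"dp":{"type":"array"},"rot":{"type":"array"},"fingers":{"type":"number"},"grip_force":{"type":"number"}},"required":["dp","rot"]}

```bash
mkdir -p pics; python3 - <<'E'
from rig import telemetry, optics, r
import cv2,pickle,numpy as np
print(telemetry.sense())
d={}
for n in("scene","top"):
    f=optics.grab_frame(n); d[n]=f; cv2.imwrite(f"pics/{n}0.png",f["color"][:,:,::-1]); print(n,f["mtx"],f["R"],f["t"])
pickle.dump(d,open("f0.pkl","wb"))
E
```

```text
{'clock': 0.0, 'qpos': array([ 1.26658126e+00,  3.53650073e-01,  1.63412777e+00, -1.42252630e-05,
        1.15520729e+00, -2.39552984e-03]), 'qvel': array([ 0.00132036, -0.00023233,  0.00074231, -0.00029915, -0.00118145,
        0.00018107]), 'joint_efforts': array([-2.76572660e-03, -6.05234671e+01, -3.42068839e+01, -2.97097486e-04,
        9.06986796e-03,  1.89803757e-06]), 'eef_pos': array([185.64553955, 596.29453613, 230.56320368]), 'tcp_rot': array([-3.14020014e+00,  9.67059839e-06,  2.83977887e+00]), 'contact_force': array([ 0.14313552, -0.41601749,  0.76524153]), 'wrist_torque': array([0.00151125, 0.06009403, 0.03047959]), 'grasp_force': 0.0, 'opening': 1.0033713440987209}
scene [[583.58302641   0.         316.28576501]
 [  0.         583.58302641 242.85449205]
 [  0.           0.           1.        ]] [[-0.77920183  0.62676224  0.00368699]
 [ 0.5213543   0.65139956 -0.55124252]
 [-0.3478997  -0.42760695 -0.83433692]] [ 464.85645447 -280.56369754 1413.07387192]
top [[440.88113628   0.         323.48779093]
 [  0.         440.88113628 236.44398061]
 [  0.           0.           1.        ]] [[ 0.00981527 -0.9999485  -0.00257897]
 [-0.9869204  -0.00927231 -0.16094144]
 [ 0.16090924  0.00412492 -0.98696059]] [ 13.33245836 614.89922721 780.010264  ]
```

View pics/scene0.png

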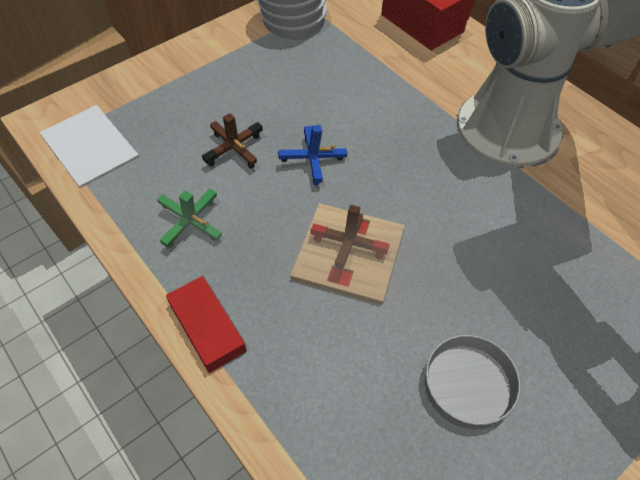

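View pics/top0.png

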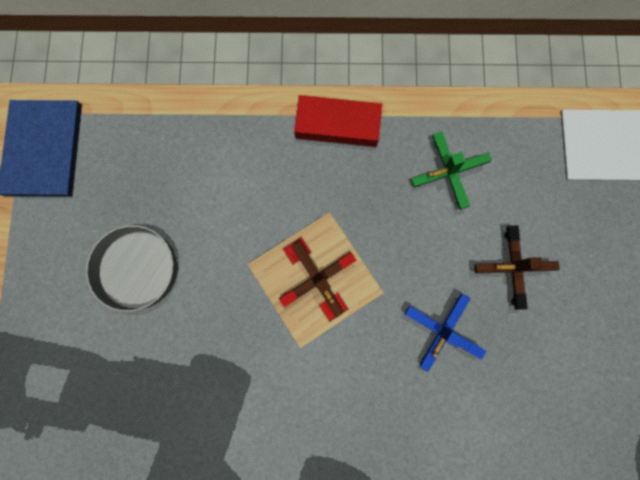

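Top view: the target board is at about (316,280), with the red-ended stand on it (red ends at (348,259) and (288,298), hook near (330,297)). The plain stand is at (517,266), blue at (445,332), green at (452,172) and the pan at (132,267).

```bash
python3 - <<'E'
import cv2
a=cv2.imread("pics/top0.png")[205:355,240:390]; cv2.imwrite("pics/c1.png",cv2.resize(a,(600,600),interpolation=cv2.INTER_CUBIC))
a=cv2.imread("pics/scene0.png")[190:310,280:420]; cv2.imwrite("pics/c2.png",cv2.resize(a,(700,600),interpolation=cv2.INTER_CUBIC))
E
```

```text
(no output)
```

View pics/c1.png

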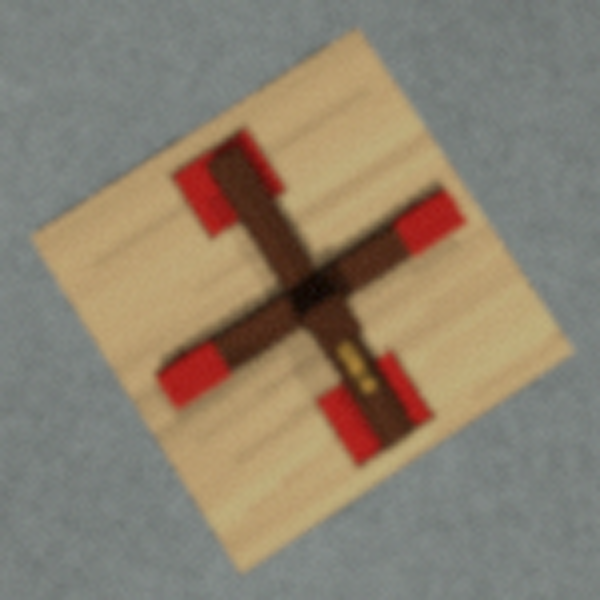

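View pics/c2.png

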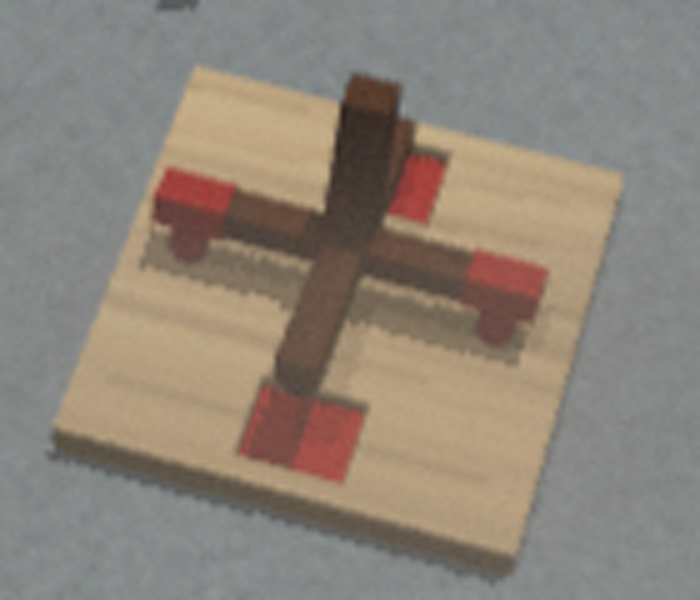

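```bash
cat > h.py <<'E'
import numpy as np,pickle
from scipy.optimize import least_squares
from scipy.spatial.transform import Rotation as Ro
F=pickle.load(open("f0.pkl","rb"))
def proj(f,X):
    c=np.atleast_2d(X)@f["R"].T+f["t"]; p=c@f["mtx"].T; return p[:,:2]/p[:,2:]
c1=lambda p:(np.array(p)+.5)/4-.5+[240,205]
c2=lambda p:(np.array(p)+.5)/5-.5+[280,190]
E
python3 - <<'E'
from h import *
T,S=F["top"],F["scene"]
loc=np.array([[95,95,18],[95,-95,18],[-95,-95,18],[-95,95,18]])
# top img up=+x, left=+y
def bX(p): return Ro.from_euler('z',p[2]).apply(loc)+[p[0],p[1],0]
# corners: order cw seen from above starting at image-top
ot=c1([(358,30),(575,350),(242,572),(33,237)])
# scene corners: same physical? fit permutation
os_=[(622,175),(512,575),(55,435),(197,67)]
import itertools
best=None
for k in range(4):
  for rev in(0,1):
    o=c2(os_ if not rev else os_[::-1]); o=np.roll(o,k,0)
    s=least_squares(lambda p:np.r_[(proj(T,bX(p))-ot).ravel(),(proj(S,bX(p))-o).ravel()],[400,0,.5])
    if best is None or s.cost<best.cost: best=s
print("base",best.x,np.degrees(best.x[2]),best.cost,best.fun.round(1))
def st(p,L): return Ro.from_euler('zx',[p[3],p[4]]).apply(L)+p[:3]
# +y toward image lower right: x axis = rot -90 of y. +y dir world ~(-x,-y); x dir=(-y.., )-> x world (-?,+): left red end is?
# y=(-.87,-.5) -> x = y rotated -90 = (yy,-yx)=(-.5,.87): image left & down = lower-left red end
hT=lambda h:np.array([[79,9,h],[79,-9,h],[-79,9,h],[-79,-9,h],[0,-79,h],[0,0,110]])
o1=c1([(180,410),(158,377),(466,220),(440,187),(224,146),(313,288)])
# scene: +y away from camera -> far side corners; x end?
o2a=c2([(545,268),(540,300),(172,170),(155,205),(297,385),(371,94)])
o2b=c2([(172,170),(155,205),(545,268),(540,300),(297,385),(371,94)])
for o2 in(o2a,o2b):
  def fun(p):
    L=hT(p[5]); e2=(proj(S,st(p,L))-o2); e2[4]*=.2; e1=proj(T,st(p,L))-o1; e1[4]*=.3
    return np.r_[e1.ravel(),e2.ravel()]
  s=least_squares(fun,[*best.x[:2],18,2.1,-.2,30],loss='soft_l1')
  print(s.x.round(2),np.degrees(s.x[3:5]),s.cost,fun(s.x).reshape(-1,2).round(1).tolist())
  if s.cost<60: print("posttop",st(s.x,[[0,0,110],[0,0,60]]))
E
```

```text
base [539.57457788  35.63760103  -0.98459891] -56.4133620977738 7.718270304073711 [-0.2 -1.3 -0.2 -0.  -0.6  0.  -1.  -0.7 -0.7 -0.9 -0.4  0.2  0.6  0.5
  0.8 -3. ]
[5.3388e+02 2.9060e+01 3.6570e+01 2.1700e+00 1.0000e-02 1.6490e+01] [124.12861361   0.2943583 ] 3.1699698957952567 [[-0.2, 0.3], [-0.0, 0.3], [-0.2, 0.2], [0.8, 0.5], [-0.3, 0.9], [-0.7, -1.0], [0.7, -0.6], [-0.4, 0.3], [-0.5, 0.1], [0.3, 0.0], [0.0, 0.4], [-1.6, 0.0]]
posttop [[533.87836797  28.4974002  146.56574545]
 [533.87836797  28.75427515  96.5664053 ]]
[535.54 102.27   2.4    2.18   0.76  90.37] [124.73016914  43.28497677] 343.1953612322129 [[0.1, -0.3], [1.0, -1.0], [-17.3, 0.7], [-14.6, 0.8], [-0.8, -0.4], [0.9, 0.7], [76.1, 1.4], [76.8, -1.3], [-66.7, -0.3], [-68.9, -2.4], [0.1, -2.0], [-4.6, 19.5]]
```

```bash
python3 - <<'E'
from h import *
T,S=F["top"],F["scene"]
def st(p,L): return Ro.from_euler('ZX',[p[3],p[4]]).apply(L)+p[:3]
hT=lambda h:np.array([[79,9,h],[79,-9,h],[-79,9,h],[-79,-9,h],[0,-79,h],[0,0,110]])
o1=c1([(180,410),(158,377),(466,220),(440,187),(224,146),(313,288)])
o2=c2([(545,268),(540,300),(172,170),(155,205),(297,385),(371,94)])
for w in (0,1):
  def fun(p):
    L=hT(p[5]); e2=(proj(S,st(p,L))-o2); e2[4]*=.2; e1=proj(T,st(p,L))-o1; e1[4]*=.3
    return np.r_[e1.ravel(),e2.ravel(),w*(p[2]-19)]
  s=least_squares(fun,[540,36,18,2.1,-.2,30],loss='soft_l1')
  print(s.x.round(2),np.degrees(s.x[3:5]),s.cost,fun(s.x)[:24].reshape(-1,2).round(1).tolist())
  print("post",st(s.x,[[0,0,110],[0,0,80],[0,0,60]]), st(s.x,[[0,79,30]]))
E
```

```text
[ 5.3483e+02  2.9620e+01  3.4540e+01  2.1700e+00 -3.0000e-02  1.9070e+01] [124.18389817  -1.83065804] 1.94943607395734 [[-0.4, 0.1], [-0.2, 0.1], [-0.4, -0.1], [0.7, 0.1], [-0.4, 0.8], [-0.2, 0.3], [0.6, -0.4], [-0.4, 0.3], [-0.6, 0.1], [0.2, -0.1], [0.0, 0.3], [-1.2, -0.1]]
post [[531.92417965  27.64601135 144.48393159]
 [532.71697792  28.18447086 114.49924329]
 [533.2455101   28.54344387  94.50945109]] [[468.71982151 -15.28166511  62.00106243]]
[ 5.3577e+02  3.0220e+01  1.9390e+01  2.1700e+00 -5.0000e-02  3.4190e+01] [124.18369695  -2.93778807] 6.382426881221139 [[-0.3, 0.1], [-0.2, 0.1], [-0.4, -0.1], [0.7, 0.1], [-0.4, 0.7], [0.3, 1.5], [0.6, -0.3], [-0.4, 0.3], [-0.6, 0.2], [0.2, -0.1], [0.0, 0.3], [-1.5, 4.3]]
post [[531.10288111  27.05471532 129.24687207]
 [532.37480331  27.9185838   99.28629889]
 [533.22275145  28.49449611  79.31258344]] [[469.22856335 -14.96929539  45.30313302]]
```

```bash
python3 - <<'E'
from h import *
T,S=F["top"],F["scene"]
def st(p,L): return Ro.from_euler('ZX',[p[3],p[4]]).apply(L)+p[:3]
hT=lambda h:np.array([[79,9,h],[79,-9,h],[-79,9,h],[-79,-9,h],[0,-79,h],[0,0,110]])
o1=c1([(180,410),(158,377),(466,220),(440,187),(224,146),(335,320)])
o2=c2([(545,268),(540,300),(172,170),(155,205),(297,385),(371,94)])
for w in (0,1):
  def fun(p):
    L=hT(p[5]); e2=(proj(S,st(p,L))-o2); e2[4]*=.2; e1=proj(T,st(p,L))-o1; e1[4]*=.3
    return np.r_[e1.ravel(),e2.ravel(),w*(p[2]-19)]
  s=least_squares(fun,[540,36,18,2.1,-.2,30],loss='soft_l1')
  print(s.x.round(2),np.degrees(s.x[3:5]),s.cost,fun(s.x)[:24].reshape(-1,2).round(1).tolist())
  print("post",st(s.x,[[0,0,110],[0,0,80],[0,0,60]]), st(s.x,[[0,79,30]]))
R=Ro.from_euler('XYZ',[0,0,0])
from rig import telemetry
a=telemetry.sense(); print(a["eef_pos"],Ro.from_euler('xyz',a["tcp_rot"]).as_matrix().round(3),a["clock"])
E
```

```text
[ 5.4085e+02  3.3320e+01  1.8990e+01  2.1700e+00 -2.3000e-01  3.4870e+01] [124.22519161 -13.02157436] 2.041047895071406 [[-0.1, 0.0], [0.0, 0.2], [-0.4, -0.1], [1.0, 0.1], [-0.4, 0.7], [-0.6, 0.0], [0.3, 0.2], [-0.5, -0.2], [-0.8, 0.8], [0.1, -0.6], [0.1, -0.6], [0.1, -0.1]]
post [[520.36083282  19.37680866 126.15850722]
 [525.94984428  23.1786903   96.92994847]
 [529.67585192  25.71327807  77.44424263]] [[471.6247085  -13.77556142  30.4155673 ]]
[ 5.4085e+02  3.3310e+01  1.9000e+01  2.1700e+00 -2.3000e-01  3.4860e+01] [124.22515449 -13.01822866] 2.041055375774877 [[-0.1, 0.0], [0.0, 0.2], [-0.4, -0.1], [1.0, 0.1], [-0.4, 0.7], [-0.6, 0.0], [0.3, 0.2], [-0.5, -0.2], [-0.8, 0.8], [0.1, -0.6], [0.1, -0.6], [0.1, -0.1]]
post [[520.36243063  19.37829685 126.17166739]
 [525.95003335  23.17921491  96.94271397]
 [529.67510182  25.71316028  77.45674503]] [[471.62166228 -13.7771861   30.43216953]]
[185.64197002 596.35490614 230.65013564] [[-0.955  0.297 -0.   ]
 [ 0.297  0.955 -0.001]
 [-0.    -0.001 -1.   ]] 0.1
```

```bash
cat >> h.py <<'E'
SO=np.array([540.85,33.3,19.]); SR=Ro.from_euler('ZX',[2.168,-.2273])
def toolR(R): 
    M=R.as_matrix(); return Ro.from_matrix(np.c_[-M[:,1],-M[:,0],-M[:,2]])
def plan(pos,R,cap=True):
    from rig import telemetry
    a=telemetry.sense(); p=a["eef_pos"]; C=Ro.from_euler('xyz',a["tcp_rot"])
    dp=C.inv().apply(np.array(pos)-p)/40; rv=(C.inv()*R).as_rotvec(degrees=True)/6
    n=max(np.linalg.norm(dp)/1.0,np.linalg.norm(rv)/1.15)
    print("t",a["clock"],"p",p.round(1),"rows needed",round(n,2),"total",dp.round(3),rv.round(3))
    k=min(1,5/n) ; 
    print("5-row end: dp",(dp*k).round(3),"rot",(rv*k).round(3),"F",a["contact_force"].round(1),"q",a["qpos"].round(2),"open",round(a["opening"],3))
E
python3 -c "
from h import *
plan(SO+SR.apply([0,0,190]),toolR(SR))"
```

```text
t 0.1 p [185.6 596.4 230.7] rows needed 18.67 total [-11.996 -11.638   0.678] [-2.438  1.186 21.304]
5-row end: dp [-3.212 -3.116  0.182] rot [-0.653  0.318  5.704] F [-0.9  0.5 -0.4] q [ 1.27  0.35  1.63 -0.    1.16 -0.  ] open 1.002
```

Emit:
play_rows --dp '[[-0.64,-0.62,0],[-1.28,-1.24,0],[-1.92,-1.87,0],[-2.56,-2.5,0],[-3.2,-3.1,0]]' --rot '[[0,0,1.14],[0,0,2.28],[0,0,3.42],[0,0,4.56],[0,0,5.7]]' --fingers 1

```text
clock: 0.52
eef_pos: [271.3, 438.4, 230.9]
tcp_rot: [-3.141, 0.0, 2.238]
contact_force: [0.6, 0.4, 0.3]
opening: 1.002
grasp_force: 0.0
```

```bash
python3 -c "
from h import *
plan(SO+SR.apply([0,0,190]),toolR(SR))"
```

```text
t 0.5167 p [271.3 438.4 230.9] rows needed 13.72 total [-12.052  -2.036   0.676] [-1.782  1.669 15.59 ]
5-row end: dp [-4.392 -0.742  0.246] rot [-0.649  0.608  5.681] F [0.6 0.4 0.3] q [ 1.01  0.18  1.86 -0.    1.09  0.35] open 1.002
```

Emit:
play_rows --dp '[[-0.88,-0.15,0],[-1.76,-0.3,0],[-2.64,-0.45,0],[-3.52,-0.6,0],[-4.4,-0.75,0]]' --rot '[[0,0,1.14],[0,0,2.28],[0,0,3.42],[0,0,4.56],[0,0,5.7]]'

```text
clock: 0.93
eef_pos: [357.5, 282.2, 231.2]
tcp_rot: [-3.141, 0.0, 1.64]
contact_force: [0.5, -0.6, 0.2]
opening: 0.996
grasp_force: 0.0
```

```bash
python3 -c "
from h import *
plan(SO+SR.apply([0,0,190]),toolR(SR))"
```

```text
t 0.9333 p [357.5 282.2 231.2] rows needed 8.85 total [-7.065  3.215  0.677] [-1.132  1.972  9.917]
5-row end: dp [-3.993  1.817  0.383] rot [-0.64   1.114  5.605] F [ 0.5 -0.6  0.2] q [ 0.66  0.09  1.98 -0.    1.08  0.6 ] open 0.996
```

Emit:
play_rows --dp '[[-0.8,0.36,0.07],[-1.6,0.72,0.14],[-2.4,1.09,0.2],[-3.2,1.45,0.3],[-4.0,1.82,0.38]]' --rot '[[-0.13,0.22,1.12],[-0.26,0.44,2.24],[-0.38,0.67,3.36],[-0.51,0.89,4.48],[-0.64,1.11,5.6]]'

```text
clock: 1.35
eef_pos: [442.2, 128.1, 215.9]
tcp_rot: [3.111, -0.13, 1.055]
contact_force: [0.7, 0.1, -0.9]
opening: 0.998
grasp_force: 0.0
```

```bash
python3 -c "
from h import *
plan(SO+SR.apply([0,0,190]),toolR(SR))"
```

```text
t 1.35 p [442.2 128.1 215.9] rows needed 3.85 total [-1.826  2.839  0.145] [-0.492  0.847  4.314]
5-row end: dp [-1.826  2.839  0.145] rot [-0.492  0.847  4.314] F [ 0.7  0.1 -0.9] q [0.22 0.05 2.06 0.09 0.92 0.69] open 0.998
```

Emit:
play_rows --dp '[[-0.45,0.7,0.04],[-0.9,1.4,0.07],[-1.35,2.1,0.11],[-1.826,2.84,0.145],[-1.826,2.84,0.145]]' --rot '[[-0.12,0.21,1.08],[-0.25,0.42,2.16],[-0.37,0.63,3.24],[-0.49,0.85,4.31],[-0.49,0.85,4.31]]'

```text
clock: 1.77
eef_pos: [507.7, 6.9, 203.9]
tcp_rot: [3.14, -0.228, 0.594]
contact_force: [0.3, -0.1, -0.3]
opening: 0.997
grasp_force: 0.0
```

```bash
python3 -c "
from h import *
plan(SO+SR.apply([0,0,70]),toolR(SR))
from rig import optics
import cv2
cv2.imwrite('pics/w1.png',optics.grab_frame('wrist')['color'][:,:,::-1])"
```

```text
t 1.7667 p [507.7   6.9 203.9] rows needed 2.99 total [-0.014 -0.086  2.993] [ 0.02  -0.004 -0.034]
5-row end: dp [-0.014 -0.086  2.993] rot [ 0.02  -0.004 -0.034] F [ 0.3 -0.1 -0.3] q [-0.08  0.11  2.04  0.19  0.82  0.77] open 0.997
```

View pics/w1.png

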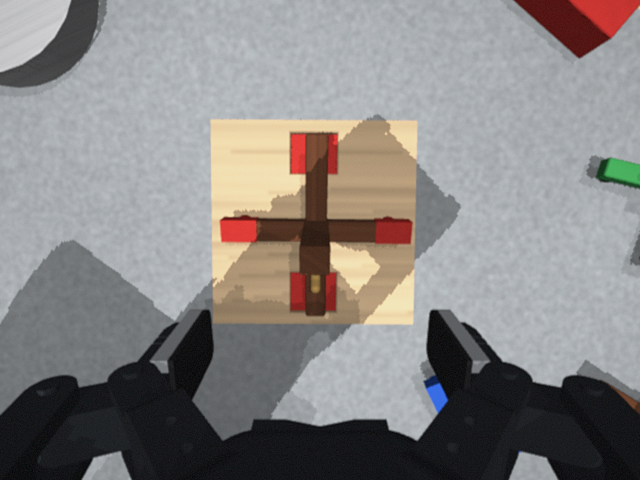

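The wrist view shows the stand square to the fingers: the post is at about column 316, midway between them, with red ends at (238,229) and (393,231). I'll descend and grip.

Emit:
play_rows --dp '[[0,-0.04,0.8],[0,-0.08,1.6],[0,-0.08,2.3],[0,-0.08,2.99],[0,-0.08,2.99]]' --rot '[[0,0,0],[0,0,0],[0,0,0],[0,0,0],[0,0,0]]'

```text
clock: 2.23
eef_pos: [523.2, 30.7, 83.4]
tcp_rot: [-3.137, -0.22, 0.605]
contact_force: [-1.6, 0.5, 0.8]
opening: 1.0
grasp_force: 0.0
```

Emit:
play_rows --dp '[[0,0,0],[0,0,0],[0,0,0],[0,0,0],[0,0,0]]' --rot '[[0,0,0],[0,0,0],[0,0,0],[0,0,0],[0,0,0]]' --fingers 0 --grip_force 50

```text
clock: 2.65
eef_pos: [527.2, 29.0, 89.4]
tcp_rot: [3.139, -0.229, 0.604]
contact_force: [3.6, -4.2, 4.2]
opening: 0.295
grasp_force: 2.6
```

Emit:
play_rows --dp '[[0,0,0],[0,0,0],[0,0,0],[0,0,0],[0,0,0]]' --rot '[[0,0,0],[0,0,0],[0,0,0],[0,0,0],[0,0,0]]'

```text
clock: 3.07
eef_pos: [527.3, 29.0, 89.5]
tcp_rot: [3.139, -0.229, 0.605]
contact_force: [-2.2, -2.4, 11.6]
opening: 0.226
grasp_force: 50.1
```

```bash
python3 -c "
from h import *
plan(SO+[0,0,95],toolR(Ro.from_euler('z',2.168)))
from rig import optics
import cv2
a=optics.grab_frame('wrist')['color'][:,:,::-1]
b=optics.grab_frame('scene')['color'][120:300,240:440,::-1]
cv2.imwrite('pics/w2.png',np.hstack([cv2.resize(a,(400,300)),cv2.resize(b,(333,300))]))"
```

```text
t 3.0667 p [527.3  29.   89.5] rows needed 1.9 total [ 0.47   0.104 -0.52 ] [ 0.013 -2.183  0.068]
5-row end: dp [ 0.47   0.104 -0.52 ] rot [ 0.013 -2.183  0.068] F [-2.2 -2.4 11.6] q [-0.03  0.32  2.1   0.26  0.55  0.72] open 0.226
```

View pics/w2.png

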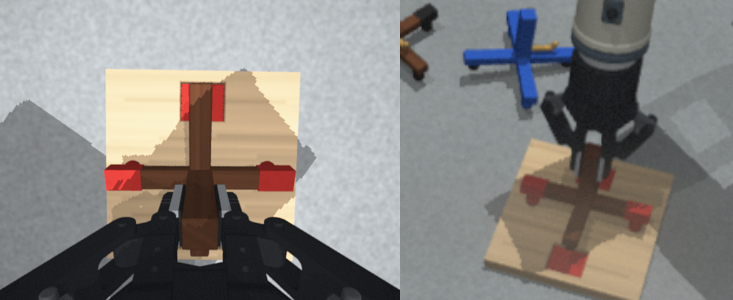

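Emit:
play_rows --dp '[[0,0,-0.4],[0,0,-0.8],[0.2,0.05,-1.0],[0.47,0.1,-1.0],[0.47,0.1,-1.0]]' --rot '[[0,0,0],[0,0,0],[0,-1.1,0],[0,-2.18,0.07],[0,-2.18,0.07]]'

```text
clock: 3.58
eef_pos: [541.1, 32.2, 133.5]
tcp_rot: [3.138, 0.002, 0.596]
contact_force: [2.4, 1.3, -3.3]
opening: 0.226
grasp_force: 49.5
```

```bash
python3 -c "
from h import *
plan([539.6,35.6,125],toolR(Ro.from_euler('z',np.radians(123.6+90))))"
```

```text
t 3.5833 p [541.1  32.2 133.5] rows needed 12.96 total [ 0.018 -0.093  0.212] [ 1.2000e-02  4.6000e-02 -1.4909e+01]
5-row end: dp [ 0.007 -0.036  0.082] rot [ 5.00e-03  1.80e-02 -5.75e+00] F [ 2.4  1.3 -3.3] q [ 0.06  0.34  1.9  -0.01  0.9   1.04] open 0.226
```

Emit:
play_rows --dp '[[0,0,0],[0,0,0],[0,0,0],[0,0,0],[0,0,0]]' --rot '[[0,0,-1],[0,0,-2],[0,0,-3],[0,0,-4],[0,0,-5]]'

```text
clock: 4.0
eef_pos: [535.6, 31.3, 130.8]
tcp_rot: [-3.14, 0.001, 1.125]
contact_force: [0.5, 1.0, -3.7]
opening: 0.227
grasp_force: 49.6
```

Emit:
play_rows --dp '[[0,0,0],[0,0,0],[0,0,0],[0,0,0],[0,0,0]]' --rot '[[0,0,-1],[0,0,-2],[0,0,-3],[0,0,-4],[0,0,-5]]'

```text
clock: 4.42
eef_pos: [535.6, 31.2, 130.9]
tcp_rot: [-3.139, -0.0, 1.649]
contact_force: [0.7, 0.5, -3.2]
opening: 0.225
grasp_force: 49.6
```

Emit:
play_rows --dp '[[0,0,0],[0,0,0],[0,0,0],[0,0,0],[0,0,0]]' --rot '[[0,0,-1],[0,0,-2],[0,0,-3],[0,0,-4],[0,0,-4.9]]'

```text
clock: 4.83
eef_pos: [535.6, 31.2, 130.9]
tcp_rot: [-3.14, -0.001, 2.162]
contact_force: [-0.3, 0.0, -3.3]
opening: 0.228
grasp_force: 49.6
```

```bash
python3 -c "
from h import *
plan([539.6,35.6,125],toolR(Ro.from_euler('z',np.radians(123.6+90))))
from rig import optics
import cv2
f={n:optics.grab_frame(n) for n in('top','scene')}
a=f['top']['color'][200:350,240:390,::-1];b=f['scene']['color'][170:320,270:420,::-1]
cv2.imwrite('pics/p3.png',np.hstack([cv2.resize(a,(400,400)),cv2.resize(b,(400,400))]))"
```

```text
t 4.8333 p [535.6  31.2 130.9] rows needed 0.21 total [0.036 0.144 0.146] [-0.018 -0.011  0.045]
5-row end: dp [0.036 0.144 0.146] rot [-0.018 -0.011  0.045] F [-0.3  0.  -3.3] q [ 0.06  0.34  1.91  0.    0.89 -0.54] open 0.228
```

View pics/p3.png

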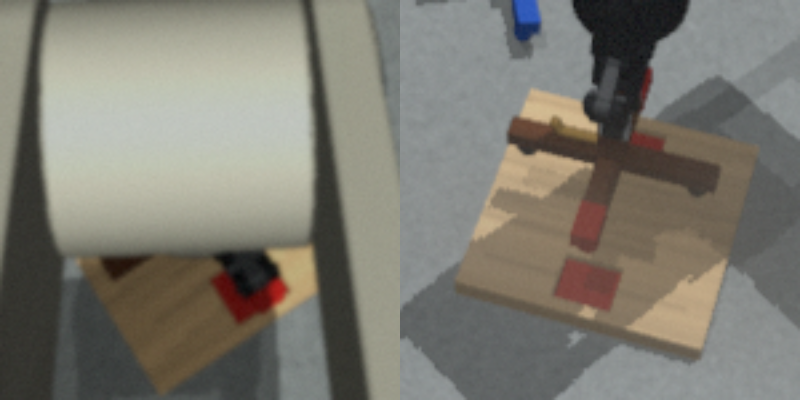

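```bash
python3 -c "
from h import *
S=F['scene'];a=np.radians(33.6);u=np.array([np.cos(a),np.sin(a),0]);v=np.array([-u[1],u[0],0])
c=np.array([535.6,31.2,60.9])
for o in (0,5):
  print(((proj(S,[c+[0,0,35]+79*u+s*9*v+o*u for s in(1,-1)]+[c+[0,0,35]+79*s*v+o*u for s in (1,-1)]) -[270,170]+.5)*2.6667+[400,0]).round(0).tolist())
print(((proj(S,[[539.6,35.6,0]+65*u+[0,0,10]])-[270,170])*2.6667+[400,0]))"
```

```text
[[599.0, 240.0], [575.0, 234.0], [723.0, 176.0], [514.0, 122.0]]
[[597.0, 246.0], [573.0, 239.0], [721.0, 182.0], [512.0, 128.0]]
[[586.21996612 287.70857657]]
```

The stand hangs upright with its red bar over the wells (red end at (585,240), well at (587,285)), so I'll lower it.

Emit:
play_rows --dp '[[0.04,0.14,0.3],[0.04,0.14,0.6],[0.04,0.14,0.85],[0.04,0.14,1.05],[0.04,0.14,1.15]]' --rot '[[0,0,0.04],[0,0,0.04],[0,0,0.04],[0,0,0.04],[0,0,0.04]]'

```text
clock: 5.35
eef_pos: [538.8, 35.8, 83.4]
tcp_rot: [-3.138, -0.002, 2.151]
contact_force: [-9.1, 11.2, 21.6]
opening: 0.226
grasp_force: 53.1
```

Emit:
play_rows --dp '[[0,0,0.02],[0,0,0.04],[0,0,0.05],[0,0,0.05],[0,0,0.05]]' --rot '[[0,0,0],[0,0,0],[0,0,0],[0,0,0],[0,0,0]]'

```text
clock: 5.77
eef_pos: [539.1, 36.0, 83.5]
tcp_rot: [-3.139, -0.002, 2.151]
contact_force: [-6.4, 3.9, 7.8]
opening: 0.227
grasp_force: 51.3
```

Emit:
play_rows --dp '[[0,0,0],[0,0,0],[0,0,0],[0,0,0],[0,0,0]]' --rot '[[0,0,0],[0,0,0],[0,0,0],[0,0,0],[0,0,0]]' --fingers 1

```text
clock: 6.18
eef_pos: [540.0, 35.6, 83.0]
tcp_rot: [-3.14, -0.0, 2.152]
contact_force: [0.5, 0.2, 0.3]
opening: 0.917
grasp_force: 0.0
```

Emit:
play_rows --dp '[[0,0,-0.3],[0,0,-1.0],[0,0,-2.0],[0,0,-3.0],[0,0,-4.0]]' --rot '[[0,0,0],[0,0,0],[0,0,0],[0,0,0],[0,0,0]]'

```text
clock: 6.6
eef_pos: [539.6, 35.7, 245.5]
tcp_rot: [-3.14, -0.001, 2.152]
contact_force: [1.8, 0.1, 0.0]
opening: 0.997
grasp_force: 0.0
```

```bash
python3 -c "
from h import *
plan([539.6,35.6,250],toolR(Ro.from_euler('z',np.radians(123.6+90))))
from rig import optics
import cv2
f={n:optics.grab_frame(n) for n in('wrist','scene')}
a=f['wrist']['color'][:,:,::-1];b=f['scene']['color'][180:320,280:420,::-1]
cv2.imwrite('pics/p4.png',np.hstack([cv2.resize(a,(400,300)),cv2.resize(b,(400,400))[50:350]]))"
```

```text
t 6.6 p [539.6  35.7 245.5] rows needed 0.11 total [-0.001 -0.002 -0.112] [-0.02  -0.006 -0.047]
5-row end: dp [-0.001 -0.002 -0.112] rot [-0.02  -0.006 -0.047] F [1.8 0.1 0. ] q [ 0.06  0.21  1.8  -0.    1.14 -0.52] open 0.997
```

View pics/p4.png

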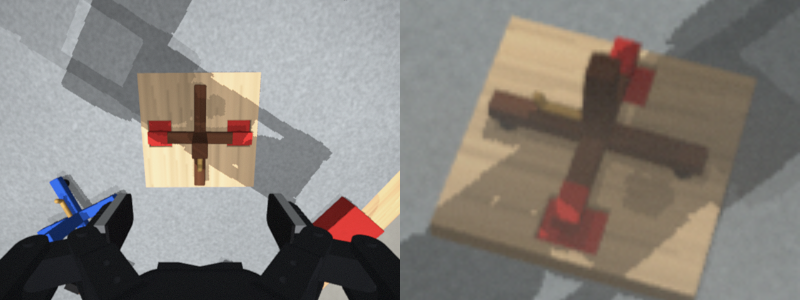

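The red ends now sit over the wells (wrist view: (158,138) and (240,138)), and the stand looks upright. I'll check that against the projected seated pose.

```bash
python3 -c "
from h import *
from rig import optics
import cv2
f=optics.grab_frame('scene')
a=np.radians(33.6)
im=cv2.resize(f['color'][180:320,280:420,::-1],(600,600),interpolation=cv2.INTER_CUBIC).copy()
k=600/140
L=[[s*79,t*9,35] for s in(1,-1) for t in(1,-1)]+[[t*9,s*79,35] for s in(1,-1) for t in(1,-1)]+[[s*10,t*10,110] for s in(1,-1) for t in(1,-1)]
P=proj(f,Ro.from_euler('z',a).apply(L)+[539.6,35.6,10])
for p in P: cv2.circle(im,tuple(int(v) for v in ((p-[280,180]+.5)*k-.5)),3,(0,255,0),-1)
cv2.imwrite('pics/p5.png',im)"
```

```text
(no output)
```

View pics/p5.png

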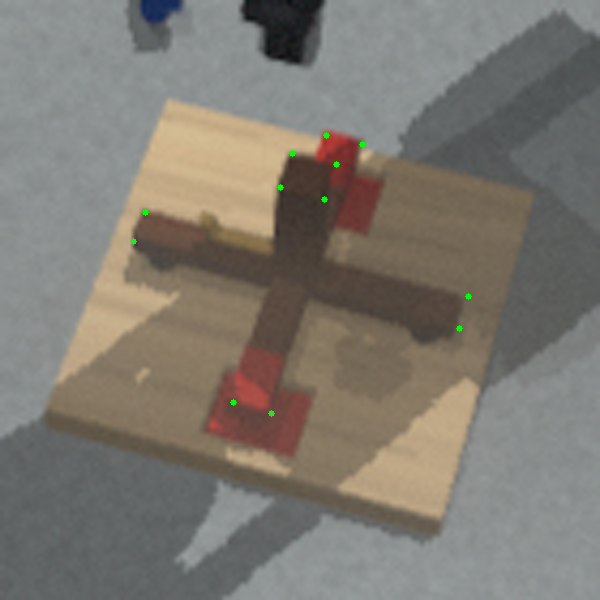

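The projected corners lie on the bar ends (e.g. (134,241), (459,328)) and the post top (about (308,176)) to within 1–2 mm, so the stand is seated and level.

```bash
python3 -c "
from rig import r
print(r.sign_off())"
```

```text
the job is handed in; nothing more can be done
None
```

The red-ended stand was turned a quarter turn so its red feet sit in the board's wells, then released. The last camera check matched the level, seated pose to within about 2 mm. I handed the job in at about 7 s; sign-off gave no verdict. I did not move near the plain stand or the pan.

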